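# Pack two thin beacon glasses into a lidded stock tub

## Robot

A 6-joint arm with a two-finger parallel gripper is mounted at the origin on the work surface. World frame = base frame: x ahead of the robot, y to its left, z up, the work surface at z = 0. Lengths are in mm, angles in rad, forces in N, time in s.
With the tool pointing down it reaches from about 300 to 775 mm from the base axis. Payload 14.6 kg.
Tool frame: the origin (TCP) lies between the finger pads; the fingertips stand manip.nose_length ahead of it and the grasp point (between the pads) lies 11 mm behind it (manip.nose_length is the distance from the TCP to the fingertips, in mm); z points along the fingers, y is the line along which they close (so a half turn about z gives the same grasp; the last joint's range is limited). The gripper opens to 94 mm and grips with 3 to 60 N. Pads are 16 mm wide; open, the fingers measure 119 mm over their backs; the gripper's body (75 mm by 177 mm) begins 78 mm behind the grasp point.
Start: joints at [-1.244, 0.3, 1.521, -0, 1.321, -0.067], TCP at [211.027, -507.894, 213.446] pointing down, gripper open.
Joint ranges: [-3.03, 3.03], [-0.79, 2.21], [0.23, 2.52], [-1.04, 4.18], [0, 3.07], [-2.55, 2.55]. Speed limits (rad/s): [2.22, 2.22, 2.57, 3.14, 3.14, 3.14].

## Interface

Orientations are given as [roll, pitch, yaw] about the fixed x, y, z axes, in that order (R = Rz(yaw) Ry(pitch) Rx(roll)).
In Python, from cell import manip, cams, job gives the robot as it stands.
- The arm moves only by the tool jog_arm, never from a script. Its argument "commands" is a list of rows, each an object of numbers: "dx", "dy", "dz": the shift along the tool's x, y, z each as a share of 40 mm, from -1 to 1; "ax", "ay", "az": the turn, a rotation vector about the tool's x, y, z each as a share of 10 degrees, from -1 to 1; "gripper": the closure, from 0 (fully open) to 1 (shut). A call has 1 to 10 rows; each row shifts and turns the commanded pose from where the row before left it, along the tool's axes as they then stand; what a row does not reach is not made up. A row lasts 1/8 s, in which the tool goes at most 62.5 mm and 10.7 degrees, less where a joint would pass 70% of its speed; a pose out of reach is approached as far as the arm can. A call with a number of a shift or a turn outside -1 to 1 is refused whole. A call with a gripper value outside its range is refused whole. The fingers move at their own pace and stop on an object; "squeeze" is the grip in N (left out, the last holds). Time passes only in rows, so rows that do not move let the fingers close. It gives the time, the measured TCP pose, the force, the opening and the grip force at its end, in the units of the state.
- manip.read_state(): the state, without advancing time (a new reading comes with each control period).
- cams.camera(name): name is "scene" or "top" or "wrist"; returns a dict with "image" (384x512x3 uint8, red, green, blue), "fx", "fy", "cx", "cy" (pixels), "dist_coeffs" ([k1, k2, p1, p2, k3] as OpenCV has them; the pictures are not rectified), "world_to_cam" (4x4, takes a point from world to camera coordinates). Camera axes: x right, y down, z forward; pixel columns grow to the right and rows downward; lengths in mm; the calibration is good to about 2 mm. A picture is of the moment at which its call begins. There is no depth.
- job.sign_off(): hands the job in; it is judged then, once.
The state is a dict: "clock": time; "joints": joint angles; "qd": joint speeds; "effort": joint torques, N m; "eef_pos": TCP position; "eef_rot": TCP orientation; "wrist_force": force on the tool from outside, world axes, zero at the start; "moment": the same for the moment, N m; "finger_gap": finger opening in mm; "finger_force": force on a finger pad.
Only numpy, scipy, OpenCV 4.12 (cv2) and the standard library are available. Lean on these libraries where they do the work, as an engineer would, in place of code of your own. Each camera call takes 0.05 s, during which the arm holds its last target. There are 200 camera calls.

## Task

Take the loose lid off the blue stock tub and lay it gently flat, right way up and lengthwise on the green mat. Then stand the amber and the green beacon glass upright in the two compartments with orange pads, one in each; the glass is thin, so never grip it with more than 12 N, never tip it over, and set it down softly without letting it drop. Leave the lid off, and do not disturb the other goods on the bench or in the tub.

Things in the scene. Friction and masses are not known exactly. Their poses are not given: they have to be found in the camera images.
- tub: blue stock tub fixed to the bench, 256 x 108 x 105 mm high, walls, floor and dividers 4 mm; origin under its centre on the bench; x along its length, z up. Two full-height dividers make three compartments of 80 (x) x 100 (y) mm, 101 mm deep, centred at x = -84, 0, +84 mm: two hold an orange pad, one the black module; which is which varies
- lid: loose white lid, starts on the tub, 0.17 to 0.35 kg: plate 270 x 122 x 4 mm with a 12 mm skirt (3 mm thick) hung outside the rim. Origin at the middle of the skirt's lower edge (93 mm above the bench when closed), x along its length, z up; plate top 16 mm above it. Central black round knob: neck 20 mm diameter, 16 to 26 mm, head 32 mm diameter, 26 to 50 mm above the origin
- mat: green mat for the lid, fixed flat on the bench, 300 x 170 x 3 mm, origin under its centre, x along its length; on the robot's left or right
- pad1: orange pad, fixed on the floor of a tub compartment, 78 x 98 x 8 mm; origin under its centre (4 mm above the bench), x along the tub's x; hidden while the lid is on
- pad2: second orange pad, same as pad1, in another compartment
- amber: amber beacon glass standing on the cardboard sheet, 0.10 to 0.20 kg: black collar 56 mm diameter from 0 to 10 mm, straight glass 50 mm diameter from 10 to 70 mm, dome to 88 mm; origin under its centre, z up. Thin: cracks if each finger presses it with over 12 N or it is set down or knocked with over 20 N; a 6 N grip carries it
- green: green beacon glass, same shape, weight and strength as the amber one
- sheet: cardboard sheet fixed on the bench, 300 x 230 x 3 mm, origin under its centre, x along its length; the two glasses and three other goods stand on it; on the side away from the mat
- module: black control module already packed in the tub, leave it: 56 (x) x 70 (y) x 60 mm high, origin under its centre
- psu: dark steel power supply with a yellow top, leave it: 50 (x) x 70 (y) x 75 mm high, origin under its centre, between the two glasses
- carton: long brown carton, leave it: 190 (x) x 42 (y) x 42 mm high, origin under its centre, on the sheet beside the glasses
- whitebox: tall white carton, leave it: 60 (x) x 50 (y) x 105 mm high, origin under its centre, on the sheet beside the glasses
- tape: roll of brown tape lying flat, leave it: 100 mm outer diameter, 48 mm high, origin under its centre, beyond the tub
- scanner: black barcode scanner lying down, leave it: about 165 (x) x 55 x 35 mm high, origin under its 100 mm long head, grip towards its -x, beyond the tub
Things that resemble listed ones, but are neither listed nor needed, are in the scene too. There is more than one size of the amber; the job needs the smallest.

How it is judged (in metres and radians):
On the way:
1. the lid lies flat on the green mat, released, before the glasses are packed (horizontal distance between lid and mat below 0.04 m and angle between lid's own z axis and vertical below 0.06 rad and height (world z) of lid below 0.01 m and angle between the x axis of lid and the x axis of mat, either way round below 0.3 rad and contact force between the fingers and lid below 0.1 N), for 0.2 s.
At the end, for the whole second after the job is handed in: Each glass stands at rest on an orange pad of its own, upright within 0.1 rad, centred within 32 mm, base 2 to 14 mm above the pad's underside. The lid lies at rest right way up on the mat: level within 0.06 rad, edge under 10 mm high, centred within 40 mm, lengths aligned within 0.3 rad ((((horizontal distance between amber and pad1 below 0.032 m and z of amber in the frame of pad1 between 0.002 and 0.014 m) and (horizontal distance between green and pad2 below 0.032 m and z of green in the frame of pad2 between 0.002 and 0.014 m)) or ((horizontal distance between amber and pad2 below 0.032 m and z of amber in the frame of pad2 between 0.002 and 0.014 m) and (horizontal distance between green and pad1 below 0.032 m and z of green in the frame of pad1 between 0.002 and 0.014 m))) and angle between each of amber, green's own z axis and vertical below 0.1 rad and linear speed of each of amber, green, lid below 0.02 m/s and horizontal distance between lid and mat below 0.04 m and angle between lid's own z axis and vertical below 0.06 rad and height (world z) of lid below 0.01 m and angle between the x axis of lid and the x axis of mat, either way round below 0.3 rad); the robot touches nothing.
It fails at once if a beacon glass is squeezed with more than 12 N by each finger (both fingers together over 24 N) (contact force between the fingers and amber above 24 N or contact force between the fingers and green above 24 N).
It fails at once if a beacon glass is set down or knocked with more than 20 N against a pad, the tub, the lid, the module, the other glass or anything standing round it (contact force between any of amber, green and pad1 above 20 N or contact force between any of amber, green and pad2 above 20 N or contact force between any of amber, green and tub above 20 N or contact force between any of amber, green and sheet above 20 N or contact force between any of amber, green and lid above 20 N or contact force between any of amber, green and module above 20 N or contact force between any of amber, green and psu above 20 N or contact force between any of amber, green and carton above 20 N or contact force between any of amber, green and whitebox above 20 N or contact force between amber and green above 20 N).
It fails at once if a beacon glass is tipped by more than about 30 degrees (angle between any of amber, green's own z axis and vertical above 0.52 rad).
It fails at once if a beacon glass or the lid is dropped (glass over 0.4 m/s, lid over 0.6 m/s, out of the fingers: falls of about 8 and 18 mm) ((contact force between the fingers and amber below 0.05 N and linear speed of amber above 0.4 m/s) or (contact force between the fingers and green below 0.05 N and linear speed of green above 0.4 m/s) or (contact force between the fingers and lid below 0.05 N and linear speed of lid above 0.6 m/s)).
It fails at once if a bystander is moved by more than 25 mm (distance of any of module, psu, carton, whitebox, tape, scanner from where it was at the start of the episode above 0.025 m).
It also fails if it takes over 67 s, if anything falls off the work surface, if the arm or the gripper's body presses on something with over 40 N, if the wrist force passes 120 N, or if a joint passes its speed limit or range.

## Working session

There is one attempt and no reset: what is moved stays moved. The work goes in short steps, Python scripts to look and compute and a tool call to move; the robot and the scene stay as the last step left them, time stands still between calls to the robot, and variables do not carry over. Pictures are saved under pics/ and viewed, at most 10 in all, crops included, and the job is handed in when it is done.

Besides the shell and the picture viewer there is one more tool, called after "Call:" by a JSON object that holds its "fn" and its "kwargs". jog_arm: Moves the arm, as the interface text tells. Shift numbers are shares of 40 mm and turn numbers shares of 10 degrees, none past 1 either way. Its arguments: {"type":"object","properties":{"commands":{"type":"array"},"squeeze":{"type":"number"}},"required":["commands"]}

```bash
ls; mkdir -p pics; python3 - <<'E'
from cell import manip,cams,job
import cv2,numpy as np
print(manip.nose_length, manip.read_state())
ims=[]
for n in ["scene","top"]:
    c=cams.camera(n); cv2.imwrite(f"pics/{n}0.png",c["image"][:,:,::-1])
    print(n,c["fx"],c["fy"],c["cx"],c["cy"],c["dist_coeffs"],np.round(c["world_to_cam"],3).tolist())
E
```

```text
pics
8.0 {'clock': 0.0, 'joints': array([-1.24358798e+00,  3.00446953e-01,  1.52156867e+00,  3.77114861e-06,
        1.32073494e+00, -6.65964958e-02]), 'qd': array([-1.18052058e-03, -5.49864750e-04,  1.34521423e-04, -9.59291663e-04,
       -8.57193368e-04, -4.65268625e-05]), 'effort': array([ 2.64262766e-03, -5.31805658e+01, -3.52736878e+01,  7.09651038e-02,
        2.43651151e-02, -9.50523577e-05]), 'eef_pos': array([ 210.95458579, -507.65615509,  212.90483236]), 'eef_rot': array([-3.14043755e+00, -8.07004865e-05,  3.93803858e-01]), 'wrist_force': array([ 0.01852255,  1.06566672, -0.43480741]), 'moment': array([-0.02223514,  0.03122436,  0.02720921]), 'finger_force': 0.0, 'finger_gap': 94.0348419144947}
scene 462.49523312029686 462.49523312029686 254.42677104840507 187.5010173073591 [-0.13462137  0.          0.          0.          0.        ] [[-0.799, 0.602, -0.003, 398.745], [0.467, 0.616, -0.634, -236.412], [-0.38, -0.508, -0.773, 1939.836], [0.0, 0.0, 0.0, 1.0]]
top 348.45435956131445 348.45435956131445 251.70857226162337 194.3848724996663 [-0.03608287  0.          0.          0.          0.        ] [[-0.101, -0.995, -0.001, 107.707], [-0.973, 0.099, -0.206, 557.554], [0.205, -0.02, -0.978, 1044.765], [0.0, 0.0, 0.0, 1.0]]
```

View pics/scene0.png

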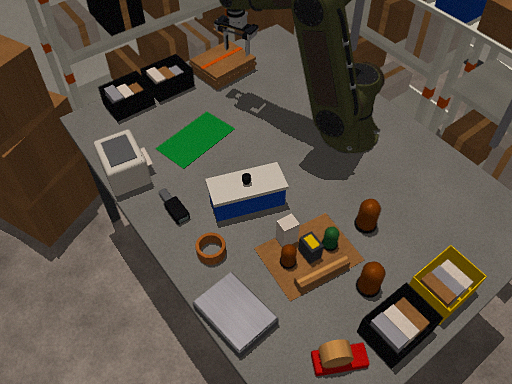

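View pics/top0.png

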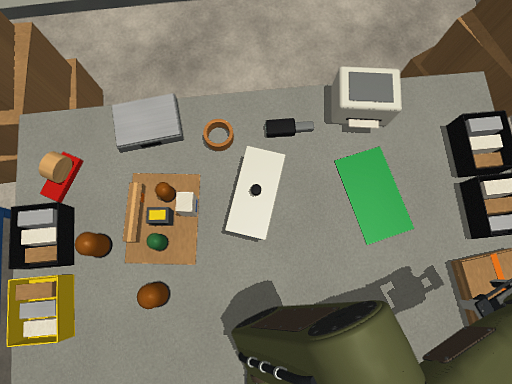

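The scene view shows the tub and lid at (247,190), the mat at (195,139), and the sheet at (310,255) carrying the amber (288,256) and green (331,238) glasses. In the top view the lid is at (255,193) with its knob at (256,189). The mat is at (373,195), amber at (165,191) and green at (157,241), with the psu between them at (159,216) and the whitebox at (186,203). The larger ambers at (93,244) and (153,295) stand off the sheet and aren't the ones needed.

```bash
cat > h.py <<'E'
import cv2,numpy as np
def ray(c,px):
    K=np.array([[c["fx"],0,c["cx"]],[0,c["fy"],c["cy"]],[0,0,1.]])
    u=cv2.undistortPoints(np.array(px,float).reshape(-1,1,2),K,np.array(c["dist_coeffs"])).reshape(-1,2)
    T=c["world_to_cam"];R=T[:3,:3]
    d=np.c_[u,np.ones(len(u))]@R
    return -R.T@T[:3,3], d/np.linalg.norm(d,axis=1)[:,None]
def plane(c,px,z):
    o,d=ray(c,px); return o+d*((z-o[2])/d[:,2])[:,None]
def tri(c1,p1,c2,p2):
    o1,d1=ray(c1,p1);o2,d2=ray(c2,p2);d1=d1[0];d2=d2[0]
    t=np.linalg.lstsq(np.c_[d1,-d2],o2-o1,rcond=None)[0]
    a=o1+t[0]*d1;b=o2+t[1]*d2
    return (a+b)/2,np.linalg.norm(a-b)
def blob(c,lo,hi,box):
    x0,y0,x1,y1=box
    hsv=cv2.cvtColor(c["image"],cv2.COLOR_RGB2HSV)
    m=cv2.inRange(hsv,np.array(lo),np.array(hi)); k=np.zeros_like(m);k[y0:y1,x0:x1]=m[y0:y1,x0:x1]
    cs=cv2.findContours(k,cv2.RETR_EXTERNAL,cv2.CHAIN_APPROX_NONE)[0]
    return max(cs,key=cv2.contourArea)
def cen(k):
    m=cv2.moments(k);return [m["m10"]/m["m00"],m["m01"]/m["m00"]]
def rect(c,k,z):
    P=plane(c,k.reshape(-1,2),z)[:,:2].astype(np.float32)
    (x,y),(w,h),a=cv2.minAreaRect(P)
    if w<h: w,h,a=h,w,a+90
    return np.round([x,y,w,h,(a+90)%180-90],1)
E
python3 - <<'E'
from cell import cams
from h import *
t=cams.camera("top");s=cams.camera("scene")
print("lid",rect(t,blob(t,(0,0,170),(40,60,255),(215,140,290,245)),109))
print("mat",rect(t,blob(t,(45,120,60),(80,255,255),(320,135,430,250)),3))
hb=lambda c,b:blob(c,(0,0,0),(180,255,70),b)
p,e=tri(t,cen(hb(t,(245,178,268,200))),s,cen(hb(s,(238,170,256,188))));print("knob",p,e)
A=((3,150,30),(13,255,255));G=((50,80,20),(90,255,255))
for n,col,bt,bs in [("amber",A,(152,178,177,201),(278,238,299,268)),("green",G,(145,231,170,252),(322,224,341,251))]:
    a,b=blob(t,*col,bt),blob(s,*col,bs)
    p,e=tri(t,cen(a),s,cen(b));print(n,p,e,cv2.boundingRect(a),cv2.boundingRect(b),rect(t,a,60))
print("psu",rect(t,blob(t,(20,120,100),(35,255,255),(145,200,175,230)),78))
print("whitebox",rect(t,blob(t,(0,0,170),(40,60,255),(172,185,197,216)),108))
k=blob(t,(5,40,60),(22,200,255),(120,170,205,268));print("sheet",rect(t,k,3))
print("tape",rect(t,blob(t,(3,80,60),(22,255,255),(198,115,238,152)),48))
print("gl top px",[np.round(plane(t,[q],0),0).tolist() for q in [(93,244),(153,295)]])
E
```

```text
lid [564.2  38.8 270.9 123.3 -19.5]
mat [ 538.8 -354.8  299.3  169.5   12.2]
knob [564.46490576  39.14938599 130.69407782] 0.3284295479975768
amber [591.17216592 323.67417419  21.40006238] 19.30739967938374 (164, 199, 4, 2) (278, 243, 20, 24) [576.5 323.    9.5   3.2  84.2]
green [449.84594685 361.01013798  41.8141801 ] 0.3016730221527116 (147, 233, 21, 17) (322, 227, 17, 22) [448.4 356.6  64.6  47.7  73.2]
psu [528.2 347.6  50.9  28.   84.3]
whitebox [554.6 256.7  58.7  51.6  -7.3]
sheet [531.5 354.1 302.  245.5  -7.2]
tape [781.9 141.2 109.8 100.   -5.2]
gl top px [[[466.0, 582.0, 0.0]], [[286.0, 393.0, 0.0]]]
```

```bash
cat >> h.py <<'E'
from scipy.spatial.transform import Rotation as Rn
def go(st,pos,yaw_deg=None):
    "jog needed (tool axes): shares of 40 mm and 10 deg, no rounding"
    R=Rn.from_euler('xyz',st["eef_rot"]); d=R.inv().apply(np.array(pos)-st["eef_pos"])/40
    out=np.round(d,3).tolist()
    if yaw_deg is not None:
        T=Rn.from_euler('xyz',[180,0,yaw_deg],degrees=True)
        out+=np.round((R.inv()*T).as_rotvec(degrees=True)/10,3).tolist()
    return out
E
python3 - <<'E'
from cell import cams,manip
from h import *
t=cams.camera("top");s=cams.camera("scene")
for c,q in [(t,(165,191)),(t,(160,187)),(s,(288,256)),(t,(157,241)),(t,(170,180)),(t,(134,212))]:
    print(cv2.cvtColor(c["image"],cv2.COLOR_RGB2HSV)[q[1],q[0]])
bt,bs=(150,178,178,204),(276,238,301,272)
for v in [60,200]:
  a=blob(t,(0,195,20),(15,255,255),bt);b=blob(s,(0,195,20),(15,255,255),bs)
p,e=tri(t,cen(a),s,cen(b));print(p,e,cv2.boundingRect(a),cv2.boundingRect(b),rect(t,a,60))
print("carton top",rect(t,blob(t,(8,60,125),(20,190,255),(122,175,145,245)),45))
im=np.hstack([cv2.resize(t["image"][165:270,118:208],None,fx=5,fy=5,interpolation=2)[:525],cv2.resize(s["image"][205:305,250:305],None,fx=5.25,fy=5.25,interpolation=2)[:525]])
cv2.imwrite("pics/c1.png",im[:,:,::-1]);print(im.shape)
st=manip.read_state();print(go(st,[564.4,39,180]))
E
```

```text
[ 15 215 134]
[ 15 220 144]
[ 11 255  62]
[ 66 131 113]
[ 16 135 159]
[ 16 134 164]
[607.83406298 328.08695482  44.83963685] 0.6980934224765344 (156, 182, 18, 19) (281, 244, 16, 23) [603.7 325.7  63.3  44.4  39.9]
carton top [559.1 431.2 225.6  69.5  -2.3]
(525, 739, 3)
[13.404, -9.234, 0.835]
```

View pics/c1.png

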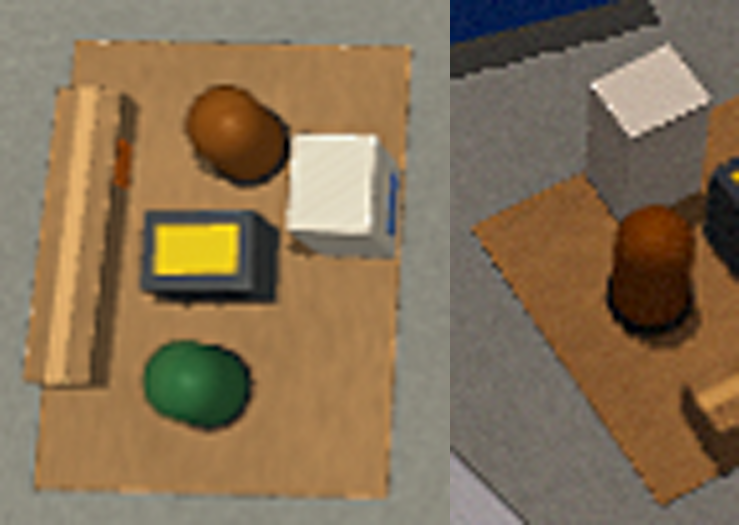

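Call:
{"fn": "jog_arm", "kwargs": {"commands": [{"dx": 0.95,"dy": -0.65,"gripper": 0.3},{"dx": 0.95,"dy": -0.65},{"dx": 0.95,"dy": -0.65},{"dx": 0.95,"dy": -0.65},{"dx": 0.95,"dy": -0.65},{"dx": 0.95,"dy": -0.65},{"dx": 0.95,"dy": -0.65}]}}

```text
schema error: expected keys dx, dy, dz, ax, ay, az, gripper
```

The crop shows amber at crop (238,135), beside the whitebox (335,185) and the psu (200,255). Green is at (200,385), with clear space on the side facing the tub and the carton on the left. Every row needs all seven keys.

Call:
{"fn": "jog_arm", "kwargs": {"commands": [{"dx": 0.96,"dy": -0.66,"dz": 0,"ax": 0,"ay": 0,"az": 0,"gripper": 0.3},{"dx": 0.96,"dy": -0.66,"dz": 0,"ax": 0,"ay": 0,"az": 0,"gripper": 0.3},{"dx": 0.96,"dy": -0.66,"dz": 0,"ax": 0,"ay": 0,"az": 0,"gripper": 0.3},{"dx": 0.96,"dy": -0.66,"dz": 0,"ax": 0,"ay": 0,"az": 0,"gripper": 0.3},{"dx": 0.96,"dy": -0.66,"dz": 0,"ax": 0,"ay": 0,"az": 0,"gripper": 0.3},{"dx": 0.96,"dy": -0.66,"dz": 0,"ax": 0,"ay": 0,"az": 0,"gripper": 0.3},{"dx": 0.96,"dy": -0.66,"dz": 0,"ax": 0,"ay": 0,"az": 0,"gripper": 0.3},{"dx": 0.96,"dy": -0.66,"dz": 0,"ax": 0,"ay": 0,"az": 0,"gripper": 0.3},{"dx": 0.96,"dy": -0.66,"dz": 0,"ax": 0,"ay": 0,"az": 0,"gripper": 0.3},{"dx": 0.96,"dy": -0.66,"dz": 0,"ax": 0,"ay": 0,"az": 0,"gripper": 0.3}], "squeeze": 30}}

```text
clock: 1.55
eef_pos: [465.0, -115.4, 213.6]
eef_rot: [3.141, -0.0, 0.394]
wrist_force: [0.2, -0.8, -0.2]
finger_gap: 65.8
finger_force: 0.0
```

Call:
{"fn": "jog_arm", "kwargs": {"commands": [{"dx": 0.945,"dy": -0.65,"dz": 0.2,"ax": 0,"ay": 0,"az": 0,"gripper": 0.3},{"dx": 0.945,"dy": -0.65,"dz": 0.2,"ax": 0,"ay": 0,"az": 0,"gripper": 0.3},{"dx": 0.945,"dy": -0.65,"dz": 0.2,"ax": 0,"ay": 0,"az": 0,"gripper": 0.3},{"dx": 0.945,"dy": -0.65,"dz": 0.2,"ax": 0,"ay": 0,"az": 0,"gripper": 0.3},{"dx": 0,"dy": 0,"dz": 0,"ax": 0,"ay": 0,"az": 0,"gripper": 0.3}]}}

```text
clock: 2.17
eef_pos: [564.5, 39.5, 180.3]
eef_rot: [-3.141, 0.001, 0.397]
wrist_force: [-0.4, -0.0, 0.2]
finger_gap: 65.8
finger_force: 0.0
```

Next I lower 58 mm to z≈122, close on the knob, and lift.

Call:
{"fn": "jog_arm", "kwargs": {"commands": [{"dx": 0,"dy": 0,"dz": 0.5,"ax": 0,"ay": 0,"az": 0,"gripper": 0.3},{"dx": 0,"dy": 0,"dz": 0.5,"ax": 0,"ay": 0,"az": 0,"gripper": 0.3},{"dx": 0,"dy": 0,"dz": 0.45,"ax": 0,"ay": 0,"az": 0,"gripper": 0.3},{"dx": 0,"dy": 0,"dz": 0,"ax": 0,"ay": 0,"az": 0,"gripper": 1},{"dx": 0,"dy": 0,"dz": 0,"ax": 0,"ay": 0,"az": 0,"gripper": 1},{"dx": 0,"dy": 0,"dz": 0,"ax": 0,"ay": 0,"az": 0,"gripper": 1},{"dx": 0,"dy": 0,"dz": 0,"ax": 0,"ay": 0,"az": 0,"gripper": 1}]}}

```text
clock: 3.05
eef_pos: [564.3, 37.4, 124.1]
eef_rot: [3.141, -0.001, 0.394]
wrist_force: [-1.1, 0.3, 3.2]
finger_gap: 31.4
finger_force: 30.0
```

Call:
{"fn": "jog_arm", "kwargs": {"commands": [{"dx": 0,"dy": 0,"dz": -0.2,"ax": 0,"ay": 0,"az": 0,"gripper": 1},{"dx": 0,"dy": 0,"dz": -0.5,"ax": 0,"ay": 0,"az": 0,"gripper": 1},{"dx": 0,"dy": 0,"dz": -0.7,"ax": 0,"ay": 0,"az": 0,"gripper": 1}]}}

```text
clock: 3.42
eef_pos: [563.6, 37.2, 179.8]
eef_rot: [-3.141, 0.001, 0.394]
wrist_force: [1.2, 0.7, -2.3]
finger_gap: 31.3
finger_force: 30.0
```

Call:
{"fn": "jog_arm", "kwargs": {"commands": [{"dx": -0.25,"dy": 0.5,"dz": 0,"ax": 0,"ay": 0,"az": 0,"gripper": 1},{"dx": -0.48,"dy": 0.97,"dz": 0,"ax": 0,"ay": 0,"az": 0,"gripper": 1},{"dx": -0.48,"dy": 0.97,"dz": 0,"ax": 0,"ay": 0,"az": 0,"gripper": 1},{"dx": -0.48,"dy": 0.97,"dz": 0,"ax": 0,"ay": 0,"az": 0,"gripper": 1},{"dx": -0.48,"dy": 0.97,"dz": 0,"ax": 0,"ay": 0,"az": 0,"gripper": 1},{"dx": -0.48,"dy": 0.97,"dz": 0,"ax": 0,"ay": 0,"az": 0,"gripper": 1},{"dx": -0.48,"dy": 0.97,"dz": 0,"ax": 0,"ay": 0,"az": 0,"gripper": 1},{"dx": -0.48,"dy": 0.97,"dz": 0,"ax": 0,"ay": 0,"az": 0,"gripper": 1},{"dx": -0.48,"dy": 0.97,"dz": 0,"ax": 0,"ay": 0,"az": 0,"gripper": 1},{"dx": -0.24,"dy": 0.55,"dz": 0,"ax": 0,"ay": 0,"az": 0,"gripper": 1}]}}

```text
clock: 4.68
eef_pos: [538.7, -356.6, 179.5]
eef_rot: [-3.141, 0.0, 0.392]
wrist_force: [0.0, 0.6, -2.8]
finger_gap: 31.3
finger_force: 30.0
```

Call:
{"fn": "jog_arm", "kwargs": {"commands": [{"dx": 0,"dy": 0,"dz": 0.3,"ax": 0,"ay": 0,"az": -0.5,"gripper": 1},{"dx": 0,"dy": 0,"dz": 0.3,"ax": 0,"ay": 0,"az": -0.6,"gripper": 1},{"dx": 0,"dy": 0,"dz": 0.3,"ax": 0,"ay": 0,"az": -0.6,"gripper": 1},{"dx": 0,"dy": 0,"dz": 0.3,"ax": 0,"ay": 0,"az": -0.6,"gripper": 1},{"dx": 0,"dy": 0,"dz": 0.3,"ax": 0,"ay": 0,"az": -0.5,"gripper": 1},{"dx": 0,"dy": 0,"dz": 0.3,"ax": 0,"ay": 0,"az": -0.37,"gripper": 1},{"dx": 0,"dy": 0,"dz": 0,"ax": 0,"ay": 0,"az": 0,"gripper": 1}]}}

```text
clock: 5.55
eef_pos: [538.9, -354.3, 106.8]
eef_rot: [-3.14, 0.0, 0.947]
wrist_force: [0.1, -0.2, -2.6]
finger_gap: 31.8
finger_force: 30.0
```

```bash
python3 - <<'E'
from cell import cams,manip
from h import *
st=manip.read_state();print(st["eef_pos"],go(st,[538.8,-354.8,34],54.3))
t=cams.camera("top")
cv2.imwrite("pics/t2.png",cv2.resize(t["image"][120:290,110:450],None,fx=2.3,fy=2.3,interpolation=2)[:,:,::-1])
E
```

```text
[ 538.94773343 -354.2955668   106.78331184] [-0.012, 0.008, 1.82, -0.011, 0.0, -0.006]
```

View pics/t2.png

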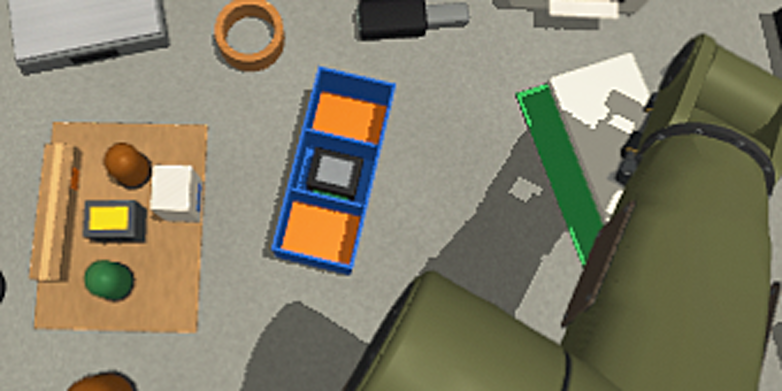

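The tub is open. The pads are in the end compartments at (345,118) and (315,232) in this crop, and the module is in the middle. The lid hangs over the mat, aligned with it, so I can lower it.

Call:
{"fn": "jog_arm", "kwargs": {"commands": [{"dx": 0,"dy": 0,"dz": 0.4,"ax": 0,"ay": 0,"az": 0,"gripper": 1},{"dx": 0,"dy": 0,"dz": 0.5,"ax": 0,"ay": 0,"az": 0,"gripper": 1},{"dx": 0,"dy": 0,"dz": 0.4,"ax": 0,"ay": 0,"az": 0,"gripper": 1},{"dx": 0,"dy": 0,"dz": 0.25,"ax": 0,"ay": 0,"az": 0,"gripper": 1},{"dx": 0,"dy": 0,"dz": 0.1,"ax": 0,"ay": 0,"az": 0,"gripper": 1},{"dx": 0,"dy": 0,"dz": 0.06,"ax": 0,"ay": 0,"az": 0,"gripper": 1},{"dx": 0,"dy": 0,"dz": 0.06,"ax": 0,"ay": 0,"az": 0,"gripper": 1},{"dx": 0,"dy": 0,"dz": 0,"ax": 0,"ay": 0,"az": 0,"gripper": 1}]}}

```text
clock: 6.6
eef_pos: [539.4, -354.6, 36.8]
eef_rot: [3.141, 0.0, 0.947]
wrist_force: [0.3, 0.4, -3.2]
finger_gap: 31.1
finger_force: 30.0
```

Call:
{"fn": "jog_arm", "kwargs": {"commands": [{"dx": 0,"dy": 0,"dz": 0.04,"ax": 0,"ay": 0,"az": 0,"gripper": 1},{"dx": 0,"dy": 0,"dz": 0.03,"ax": 0,"ay": 0,"az": 0,"gripper": 1},{"dx": 0,"dy": 0,"dz": 0,"ax": 0,"ay": 0,"az": 0,"gripper": 1}]}}

```text
clock: 6.98
eef_pos: [539.4, -354.7, 34.1]
eef_rot: [3.141, 0.0, 0.947]
wrist_force: [-1.3, -0.0, 1.0]
finger_gap: 31.7
finger_force: 30.0
```

Call:
{"fn": "jog_arm", "kwargs": {"commands": [{"dx": 0,"dy": 0,"dz": 0,"ax": 0,"ay": 0,"az": 0,"gripper": 0.3},{"dx": 0,"dy": 0,"dz": 0,"ax": 0,"ay": 0,"az": 0,"gripper": 0.3},{"dx": 0,"dy": 0,"dz": 0,"ax": 0,"ay": 0,"az": 0,"gripper": 0.3},{"dx": 0,"dy": 0,"dz": -0.8,"ax": 0,"ay": 0,"az": 0,"gripper": 0.3},{"dx": 0,"dy": 0,"dz": -1,"ax": 0,"ay": 0,"az": 0,"gripper": 0.3},{"dx": 0,"dy": 0,"dz": -1,"ax": 0,"ay": 0,"az": 0,"gripper": 0.3},{"dx": 0,"dy": 0,"dz": -1,"ax": 0,"ay": 0,"az": 0,"gripper": 0.3}]}}

```text
clock: 7.85
eef_pos: [539.2, -354.5, 187.2]
eef_rot: [3.141, 0.0, 0.947]
wrist_force: [-0.1, -0.0, -1.0]
finger_gap: 65.8
finger_force: 0.0
```

```bash
python3 - <<'E'
from cell import cams,manip
from h import *
st=manip.read_state();t=cams.camera("top");s=cams.camera("scene")
print(st["eef_pos"],st["eef_rot"])
# tub: outer rim blue
print("tub rim",rect(t,blob(t,(100,120,40),(125,255,255),(225,145,290,245)),105))
A=(0,195,20),(15,255,255)
print("lid",rect(t,blob(t,(0,0,170),(40,60,255),(310,135,430,260)),19))
a=blob(t,*A,(150,178,178,204));g=blob(t,(45,60,20),(90,255,255),(145,228,170,255))
# collar/base: extremal nearest-camera-foot side, silhouettes in top view
ps=blob(t,(15,140,100),(35,255,255),(145,203,172,226))
print("psu yellow",rect(t,ps,78),"whitebox",rect(t,blob(t,(0,0,130),(40,50,255),(172,185,197,216)),108))
for c in (a,g): 
    (x,y),r=cv2.minEnclosingCircle(c);print((x,y),r)
p,e=tri(t,cen(ps),s,cen(blob(s,(15,140,100),(35,255,255),(295,230,325,258))));print("psu top",p,e)
E
```

```text
[ 539.24124701 -354.51269974  187.23572894] [3.14147444e+00 1.41039839e-05 9.47035707e-01]
tub rim [560.6  41.6 264.1 108.  -19.5]
lid [ 550.5 -351.9  246.6  123.2   12. ]
psu yellow [528.2 347.7  50.7  28.   84.3] whitebox [547.6 251.1  72.2  60.5  -4. ]
(164.76890563964844, 190.8361358642578) 9.716911315917969
(156.8076934814453, 241.26922607421875) 10.3383150100708
psu top [528.3362978  347.33427092  78.66782658] 0.5242702574064663
```

The lid is released, and its edges measure 12.0° against the mat's 12.2° (part of it is behind the arm). Next I rotate to yaw 170° and then move to the amber glass.

Call:
{"fn": "jog_arm", "kwargs": {"commands": [{"dx": 0,"dy": 0,"dz": 0,"ax": 0,"ay": 0,"az": -0.96,"gripper": 0.28},{"dx": 0,"dy": 0,"dz": 0,"ax": 0,"ay": 0,"az": -0.96,"gripper": 0.28},{"dx": 0,"dy": 0,"dz": 0,"ax": 0,"ay": 0,"az": -0.96,"gripper": 0.28},{"dx": 0,"dy": 0,"dz": 0,"ax": 0,"ay": 0,"az": -0.96,"gripper": 0.28},{"dx": 0,"dy": 0,"dz": 0,"ax": 0,"ay": 0,"az": -0.96,"gripper": 0.28},{"dx": 0,"dy": 0,"dz": 0,"ax": 0,"ay": 0,"az": -0.96,"gripper": 0.28},{"dx": 0,"dy": 0,"dz": 0,"ax": 0,"ay": 0,"az": -0.96,"gripper": 0.28},{"dx": 0,"dy": 0,"dz": 0,"ax": 0,"ay": 0,"az": -0.96,"gripper": 0.28},{"dx": 0,"dy": 0,"dz": 0,"ax": 0,"ay": 0,"az": -0.96,"gripper": 0.28},{"dx": 0,"dy": 0,"dz": 0,"ax": 0,"ay": 0,"az": -0.96,"gripper": 0.28}], "squeeze": 7}}

```text
clock: 9.2
eef_pos: [539.2, -354.5, 185.1]
eef_rot: [3.141, -0.001, 2.628]
wrist_force: [-1.1, 0.4, -0.3]
finger_gap: 67.8
finger_force: 0.0
```

Call:
{"fn": "jog_arm", "kwargs": {"commands": [{"dx": 0,"dy": 0,"dz": 0,"ax": 0,"ay": 0,"az": -0.98,"gripper": 0.28},{"dx": 0,"dy": 0,"dz": 0,"ax": 0,"ay": 0,"az": -0.98,"gripper": 0.28},{"dx": 0,"dy": 0,"dz": 0,"ax": 0,"ay": 0,"az": 0,"gripper": 0.28}]}}

```text
clock: 9.57
eef_pos: [539.2, -354.5, 185.2]
eef_rot: [3.141, -0.001, 2.964]
wrist_force: [0.9, -0.3, -0.6]
finger_gap: 67.6
finger_force: 0.0
```

```bash
python3 - <<'E'
from cell import manip
from h import *
st=manip.read_state();print(st["eef_pos"],st["eef_rot"],st["joints"],go(st,[607.8,328.1,187],170))
E
```

```text
[ 539.22361522 -354.49153871  185.22791389] [ 3.14130569e+00 -6.30704265e-04  2.96366354e+00] [-6.38305293e-01  5.36413183e-01  1.25528358e+00 -2.37021061e-05
  1.35058842e+00 -2.03116723e+00] [1.333, 17.099, -0.039, 0.002, -0.004, -0.019]
```

Call:
{"fn": "jog_arm", "kwargs": {"commands": [{"dx": 0.07,"dy": 0.95,"dz": 0,"ax": 0,"ay": 0,"az": 0,"gripper": 0.28},{"dx": 0.07,"dy": 0.95,"dz": 0,"ax": 0,"ay": 0,"az": 0,"gripper": 0.28},{"dx": 0.07,"dy": 0.95,"dz": 0,"ax": 0,"ay": 0,"az": 0,"gripper": 0.28},{"dx": 0.07,"dy": 0.95,"dz": 0,"ax": 0,"ay": 0,"az": 0,"gripper": 0.28},{"dx": 0.07,"dy": 0.95,"dz": 0,"ax": 0,"ay": 0,"az": 0,"gripper": 0.28},{"dx": 0.07,"dy": 0.95,"dz": 0,"ax": 0,"ay": 0,"az": 0,"gripper": 0.28},{"dx": 0.07,"dy": 0.95,"dz": 0,"ax": 0,"ay": 0,"az": 0,"gripper": 0.28},{"dx": 0.07,"dy": 0.95,"dz": 0,"ax": 0,"ay": 0,"az": 0,"gripper": 0.28},{"dx": 0.07,"dy": 0.95,"dz": 0,"ax": 0,"ay": 0,"az": 0,"gripper": 0.28}]}}

```text
clock: 10.7
eef_pos: [574.7, -12.2, 185.6]
eef_rot: [3.142, -0.0, 2.96]
wrist_force: [-0.3, 1.1, 0.6]
finger_gap: 67.9
finger_force: 0.0
```

Call:
{"fn": "jog_arm", "kwargs": {"commands": [{"dx": 0.07,"dy": 0.95,"dz": 0,"ax": 0,"ay": 0,"az": 0,"gripper": 0.28},{"dx": 0.07,"dy": 0.95,"dz": 0,"ax": 0,"ay": 0,"az": 0,"gripper": 0.28},{"dx": 0.07,"dy": 0.95,"dz": 0,"ax": 0,"ay": 0,"az": 0,"gripper": 0.28},{"dx": 0.07,"dy": 0.95,"dz": 0,"ax": 0,"ay": 0,"az": 0,"gripper": 0.28},{"dx": 0.07,"dy": 0.95,"dz": 0,"ax": 0,"ay": 0,"az": 0,"gripper": 0.28},{"dx": 0.07,"dy": 0.95,"dz": 0,"ax": 0,"ay": 0,"az": 0,"gripper": 0.28},{"dx": 0.07,"dy": 0.95,"dz": 0,"ax": 0,"ay": 0,"az": 0,"gripper": 0.28},{"dx": 0.07,"dy": 0.95,"dz": 0,"ax": 0,"ay": 0,"az": 0,"gripper": 0.28},{"dx": 0.07,"dy": 0.95,"dz": 0,"ax": 0,"ay": 0,"az": 0,"gripper": 0.28},{"dx": 0,"dy": 0,"dz": 0,"ax": 0,"ay": 0,"az": 0,"gripper": 0.28}]}}

```text
clock: 11.95
eef_pos: [609.5, 329.8, 184.8]
eef_rot: [-3.141, -0.001, 2.963]
wrist_force: [-0.1, 0.4, -0.2]
finger_gap: 67.7
finger_force: 0.0
```

```bash
python3 - <<'E'
from cell import manip,cams
from h import *
st=manip.read_state();print(st["eef_pos"],st["joints"],go(st,[607.8,328.1,49],170))
w=cams.camera("wrist");cv2.imwrite("pics/w1.png",w["image"][:,:,::-1])
K=np.array([[w["fx"],0,w["cx"]],[0,w["fy"],w["cy"]],[0,0,1.]]);T=w["world_to_cam"]
for p in [(607.8,328.1,91),(528.3,347.4,78),(st["eef_pos"][0],st["eef_pos"][1],91)]:
    print(cv2.projectPoints(np.array([p],float),cv2.Rodrigues(T[:3,:3])[0],T[:3,3],K,np.array(w["dist_coeffs"]))[0].ravel())
E
```

```text
[609.52693967 329.78178439 184.77992897] [ 4.43022788e-01  6.50595282e-01  1.07941666e+00  2.20880649e-04
  1.41243761e+00 -9.49281592e-01] [0.032, -0.048, 3.395, -0.002, -0.005, -0.023]
[253.26404146 194.77589544]
[258.80836272 100.6200062 ]
[255.43377749 196.25529385]
```

View pics/w1.png

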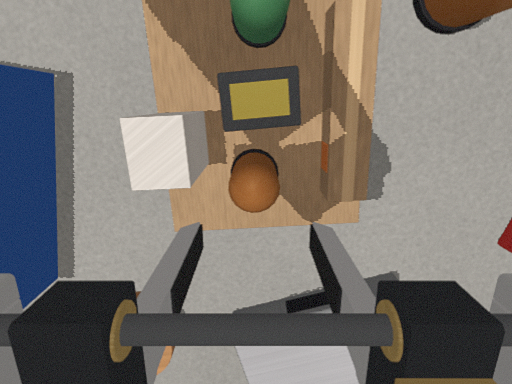

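The wrist view shows the smallest amber at (254,182), midway between the fingers. The whitebox (160,150) and carton (355,100) are both clear of the fingers' path. I descend to z≈49.

Call:
{"fn": "jog_arm", "kwargs": {"commands": [{"dx": 0.03,"dy": -0.05,"dz": 0.6,"ax": 0,"ay": 0,"az": 0,"gripper": 0.28},{"dx": 0,"dy": 0,"dz": 0.7,"ax": 0,"ay": 0,"az": 0,"gripper": 0.28},{"dx": 0,"dy": 0,"dz": 0.5,"ax": 0,"ay": 0,"az": 0,"gripper": 0.28},{"dx": 0,"dy": 0,"dz": 0.5,"ax": 0,"ay": 0,"az": 0,"gripper": 0.28},{"dx": 0,"dy": 0,"dz": 0.5,"ax": 0,"ay": 0,"az": 0,"gripper": 0.28},{"dx": 0,"dy": 0,"dz": 0.5,"ax": 0,"ay": 0,"az": 0,"gripper": 0.28},{"dx": 0,"dy": 0,"dz": 0.1,"ax": 0,"ay": 0,"az": 0,"gripper": 0.28},{"dx": 0,"dy": 0,"dz": 0,"ax": 0,"ay": 0,"az": 0,"gripper": 0.28}]}}

```text
clock: 13.0
eef_pos: [608.7, 325.9, 50.0]
eef_rot: [3.141, 0.0, 2.965]
wrist_force: [0.9, 0.3, -0.1]
finger_gap: 67.9
finger_force: 0.0
```

Call:
{"fn": "jog_arm", "kwargs": {"commands": [{"dx": 0,"dy": 0,"dz": 0,"ax": 0,"ay": 0,"az": 0,"gripper": 0.4},{"dx": 0,"dy": 0,"dz": 0,"ax": 0,"ay": 0,"az": 0,"gripper": 0.46},{"dx": 0,"dy": 0,"dz": 0,"ax": 0,"ay": 0,"az": 0,"gripper": 0.52},{"dx": 0,"dy": 0,"dz": 0,"ax": 0,"ay": 0,"az": 0,"gripper": 0.6},{"dx": 0,"dy": 0,"dz": 0,"ax": 0,"ay": 0,"az": 0,"gripper": 0.6},{"dx": 0,"dy": 0,"dz": 0,"ax": 0,"ay": 0,"az": 0,"gripper": 0.6}]}}

```text
clock: 13.75
eef_pos: [608.8, 326.1, 50.5]
eef_rot: [3.141, 0.001, 2.965]
wrist_force: [-0.6, 2.4, 6.0]
finger_gap: 49.5
finger_force: 7.0
```

Call:
{"fn": "jog_arm", "kwargs": {"commands": [{"dx": 0,"dy": 0,"dz": -0.1,"ax": 0,"ay": 0,"az": 0,"gripper": 0.6},{"dx": 0,"dy": 0,"dz": -0.3,"ax": 0,"ay": 0,"az": 0,"gripper": 0.6},{"dx": 0,"dy": 0,"dz": -0.5,"ax": 0,"ay": 0,"az": 0,"gripper": 0.6},{"dx": 0,"dy": 0,"dz": -0.6,"ax": 0,"ay": 0,"az": 0,"gripper": 0.6},{"dx": 0,"dy": 0,"dz": -0.6,"ax": 0,"ay": 0,"az": 0,"gripper": 0.6},{"dx": 0,"dy": 0,"dz": -0.6,"ax": 0,"ay": 0,"az": 0.3,"gripper": 0.6},{"dx": 0,"dy": 0,"dz": -0.5,"ax": 0,"ay": 0,"az": 0.3,"gripper": 0.6},{"dx": 0,"dy": 0,"dz": -0.3,"ax": 0,"ay": 0,"az": 0.34,"gripper": 0.6},{"dx": 0,"dy": 0,"dz": 0,"ax": 0,"ay": 0,"az": 0,"gripper": 0.6}]}}

```text
clock: 14.88
eef_pos: [608.9, 326.0, 192.1]
eef_rot: [3.14, 0.002, 2.801]
wrist_force: [0.6, -0.3, -0.6]
finger_gap: 49.2
finger_force: 7.0
```

```bash
python3 - <<'E'
from cell import manip
from h import *
st=manip.read_state();print(st["eef_pos"],st["finger_gap"],st["finger_force"],go(st,[643.6,12,190],160.5))
E
```

```text
[608.92058883 325.98853651 192.06519574] 49.23458369173403 7.000162214117154 [-3.439, -7.109, 0.045, 0.011, 0.012, -0.002]
```

Call:
{"fn": "jog_arm", "kwargs": {"commands": [{"dx": -0.16,"dy": -0.32,"dz": 0,"ax": 0,"ay": 0,"az": 0,"gripper": 0.6},{"dx": -0.31,"dy": -0.65,"dz": 0,"ax": 0,"ay": 0,"az": 0,"gripper": 0.6},{"dx": -0.31,"dy": -0.65,"dz": 0,"ax": 0,"ay": 0,"az": 0,"gripper": 0.6},{"dx": -0.31,"dy": -0.65,"dz": 0,"ax": 0,"ay": 0,"az": 0,"gripper": 0.6},{"dx": -0.31,"dy": -0.65,"dz": 0,"ax": 0,"ay": 0,"az": 0,"gripper": 0.6},{"dx": -0.31,"dy": -0.65,"dz": 0,"ax": 0,"ay": 0,"az": 0,"gripper": 0.6},{"dx": -0.31,"dy": -0.65,"dz": 0,"ax": 0,"ay": 0,"az": 0,"gripper": 0.6},{"dx": -0.31,"dy": -0.65,"dz": 0,"ax": 0,"ay": 0,"az": 0,"gripper": 0.6},{"dx": -0.31,"dy": -0.65,"dz": 0,"ax": 0,"ay": 0,"az": 0,"gripper": 0.6}]}}

```text
clock: 16.0
eef_pos: [633.9, 80.5, 189.4]
eef_rot: [-3.141, -0.001, 2.801]
wrist_force: [-0.5, -0.0, -1.9]
finger_gap: 49.4
finger_force: 7.0
```

Call:
{"fn": "jog_arm", "kwargs": {"commands": [{"dx": -0.31,"dy": -0.65,"dz": 0,"ax": 0,"ay": 0,"az": 0,"gripper": 0.6},{"dx": -0.31,"dy": -0.65,"dz": 0,"ax": 0,"ay": 0,"az": 0,"gripper": 0.6},{"dx": -0.18,"dy": -0.3,"dz": 0,"ax": 0,"ay": 0,"az": 0,"gripper": 0.6},{"dx": 0,"dy": 0,"dz": 0,"ax": 0,"ay": 0,"az": 0,"gripper": 0.6},{"dx": 0,"dy": 0,"dz": 0,"ax": 0,"ay": 0,"az": 0,"gripper": 0.6}]}}

```text
clock: 16.62
eef_pos: [642.9, 12.2, 189.7]
eef_rot: [3.142, -0.0, 2.801]
wrist_force: [1.0, 0.1, -1.8]
finger_gap: 49.8
finger_force: 7.0
```

```bash
python3 - <<'E'
from cell import manip,cams
from h import *
st=manip.read_state();print(st["eef_pos"],st["finger_gap"],go(st,[643.6,12,59.5],160.5))
s=cams.camera("scene")
cv2.imwrite("pics/s2.png",cv2.resize(s["image"][90:290,150:350],None,fx=2.9,fy=2.9,interpolation=2)[:,:,::-1])
E
```

```text
[642.85745502  12.20834139 189.69629711] 49.766281987297106 [-0.02, 0.001, 3.255, 0.0, -0.002, 0.001]
```

View pics/s2.png

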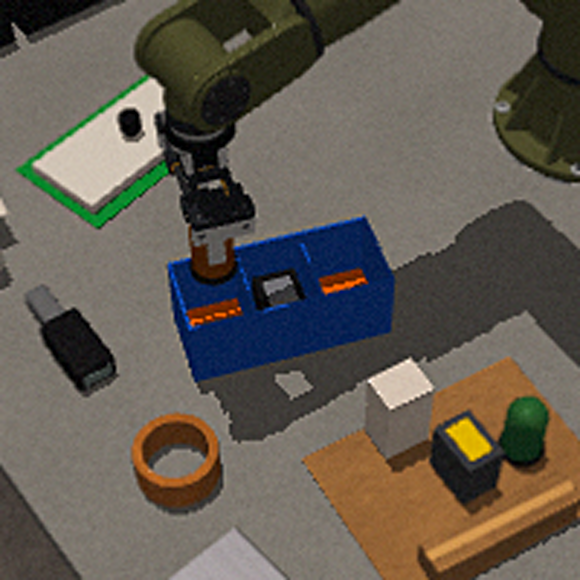

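The amber hangs upright over the far compartment (crop (212,262)), and the lid lies flat on the mat. I lower it to just above the pad.

Call:
{"fn": "jog_arm", "kwargs": {"commands": [{"dx": 0,"dy": 0,"dz": 0.3,"ax": 0,"ay": 0,"az": 0,"gripper": 0.6},{"dx": 0,"dy": 0,"dz": 0.4,"ax": 0,"ay": 0,"az": 0,"gripper": 0.6},{"dx": 0,"dy": 0,"dz": 0.4,"ax": 0,"ay": 0,"az": 0,"gripper": 0.6},{"dx": 0,"dy": 0,"dz": 0.4,"ax": 0,"ay": 0,"az": 0,"gripper": 0.6},{"dx": 0,"dy": 0,"dz": 0.4,"ax": 0,"ay": 0,"az": 0,"gripper": 0.6},{"dx": 0,"dy": 0,"dz": 0.4,"ax": 0,"ay": 0,"az": 0,"gripper": 0.6},{"dx": 0,"dy": 0,"dz": 0.4,"ax": 0,"ay": 0,"az": 0,"gripper": 0.6},{"dx": 0,"dy": 0,"dz": 0.3,"ax": 0,"ay": 0,"az": 0,"gripper": 0.6},{"dx": 0,"dy": 0,"dz": 0.1,"ax": 0,"ay": 0,"az": 0,"gripper": 0.6},{"dx": 0,"dy": 0,"dz": 0,"ax": 0,"ay": 0,"az": 0,"gripper": 0.6}]}}

```text
clock: 17.92
eef_pos: [643.1, 11.4, 65.9]
eef_rot: [3.142, 0.0, 2.801]
wrist_force: [-0.7, 0.2, -1.4]
finger_gap: 49.3
finger_force: 7.0
```

Call:
{"fn": "jog_arm", "kwargs": {"commands": [{"dx": 0,"dy": 0,"dz": 0.03,"ax": 0,"ay": 0,"az": 0,"gripper": 0.6},{"dx": 0,"dy": 0,"dz": 0.03,"ax": 0,"ay": 0,"az": 0,"gripper": 0.6},{"dx": 0,"dy": 0,"dz": 0,"ax": 0,"ay": 0,"az": 0,"gripper": 0.6}]}}

```text
clock: 18.3
eef_pos: [643.1, 11.5, 63.6]
eef_rot: [3.141, 0.0, 2.801]
wrist_force: [0.1, 0.5, -2.0]
finger_gap: 49.5
finger_force: 7.0
```

Still hanging. I continue down in small steps.

Call:
{"fn": "jog_arm", "kwargs": {"commands": [{"dx": 0,"dy": 0,"dz": 0.03,"ax": 0,"ay": 0,"az": 0,"gripper": 0.6},{"dx": 0,"dy": 0,"dz": 0.02,"ax": 0,"ay": 0,"az": 0,"gripper": 0.6},{"dx": 0,"dy": 0,"dz": 0,"ax": 0,"ay": 0,"az": 0,"gripper": 0.6}]}}

```text
clock: 18.68
eef_pos: [643.0, 11.4, 61.4]
eef_rot: [-3.142, -0.0, 2.801]
wrist_force: [-0.3, -0.1, -1.2]
finger_gap: 49.2
finger_force: 7.0
```

Call:
{"fn": "jog_arm", "kwargs": {"commands": [{"dx": 0,"dy": 0,"dz": 0.02,"ax": 0,"ay": 0,"az": 0,"gripper": 0.6},{"dx": 0,"dy": 0,"dz": 0,"ax": 0,"ay": 0,"az": 0,"gripper": 0.6}]}}

```text
clock: 18.92
eef_pos: [643.0, 11.4, 60.6]
eef_rot: [-3.142, -0.0, 2.801]
wrist_force: [-0.2, -0.7, -1.9]
finger_gap: 48.9
finger_force: 7.0
```

Call:
{"fn": "jog_arm", "kwargs": {"commands": [{"dx": 0,"dy": 0,"dz": 0.02,"ax": 0,"ay": 0,"az": 0,"gripper": 0.6},{"dx": 0,"dy": 0,"dz": 0,"ax": 0,"ay": 0,"az": 0,"gripper": 0.6}]}}

```text
clock: 19.18
eef_pos: [643.0, 11.4, 59.8]
eef_rot: [-3.142, -0.0, 2.801]
wrist_force: [-0.0, -0.0, -2.5]
finger_gap: 49.0
finger_force: 7.0
```

Call:
{"fn": "jog_arm", "kwargs": {"commands": [{"dx": 0,"dy": 0,"dz": 0.01,"ax": 0,"ay": 0,"az": 0,"gripper": 0.6},{"dx": 0,"dy": 0,"dz": 0,"ax": 0,"ay": 0,"az": 0,"gripper": 0.6}]}}

```text
clock: 19.42
eef_pos: [643.0, 11.4, 59.5]
eef_rot: [3.142, 0.0, 2.801]
wrist_force: [0.6, 0.1, -1.2]
finger_gap: 49.6
finger_force: 7.0
```

Call:
{"fn": "jog_arm", "kwargs": {"commands": [{"dx": 0,"dy": 0,"dz": 0.02,"ax": 0,"ay": 0,"az": 0,"gripper": 0.6},{"dx": 0,"dy": 0,"dz": 0,"ax": 0,"ay": 0,"az": 0,"gripper": 0.6}]}}

```text
clock: 19.68
eef_pos: [643.2, 11.4, 59.4]
eef_rot: [3.142, 0.001, 2.801]
wrist_force: [-3.5, -0.8, 6.2]
finger_gap: 49.5
finger_force: 7.0
```

Call:
{"fn": "jog_arm", "kwargs": {"commands": [{"dx": 0,"dy": 0,"dz": 0.01,"ax": 0,"ay": 0,"az": 0,"gripper": 0.6},{"dx": 0,"dy": 0,"dz": 0,"ax": 0,"ay": 0,"az": 0,"gripper": 0.6}]}}

```text
clock: 19.92
eef_pos: [643.3, 11.3, 59.4]
eef_rot: [3.141, 0.001, 2.801]
wrist_force: [-4.5, -0.4, 7.4]
finger_gap: 49.5
finger_force: 7.0
```

Contact at the expected height, with about 7 N on the wrist. I release, lift out and head for the green glass.

Call:
{"fn": "jog_arm", "kwargs": {"commands": [{"dx": 0,"dy": 0,"dz": -0.01,"ax": 0,"ay": 0,"az": 0,"gripper": 0.6},{"dx": 0,"dy": 0,"dz": 0,"ax": 0,"ay": 0,"az": 0,"gripper": 0.35},{"dx": 0,"dy": 0,"dz": 0,"ax": 0,"ay": 0,"az": 0,"gripper": 0.35},{"dx": 0,"dy": 0,"dz": -0.3,"ax": 0,"ay": 0,"az": 0,"gripper": 0.35},{"dx": 0,"dy": 0,"dz": -0.6,"ax": 0,"ay": 0,"az": 0,"gripper": 0.35},{"dx": 0,"dy": 0,"dz": -0.8,"ax": 0,"ay": 0,"az": 0,"gripper": 0.35},{"dx": 0,"dy": 0,"dz": -0.8,"ax": 0,"ay": 0,"az": 0,"gripper": 0.35},{"dx": 0,"dy": 0,"dz": -0.7,"ax": 0,"ay": 0,"az": 0,"gripper": 0.28},{"dx": 0,"dy": 0,"dz": 0,"ax": 0,"ay": 0,"az": -0.95,"gripper": 0.28},{"dx": 0,"dy": 0,"dz": 0,"ax": 0,"ay": 0,"az": 0,"gripper": 0.28}]}}

```text
clock: 21.18
eef_pos: [643.0, 11.4, 187.4]
eef_rot: [3.141, 0.001, 2.966]
wrist_force: [1.2, -0.0, -0.7]
finger_gap: 67.6
finger_force: 0.0
```

```bash
python3 - <<'E'
from cell import manip
from h import *
st=manip.read_state();print(st["eef_pos"],go(st,[449.8,361,187],170))
E
```

```text
[643.03064447  11.42485138 187.43027113] [6.286, 7.759, 0.007, 0.001, 0.004, -0.008]
```

Call:
{"fn": "jog_arm", "kwargs": {"commands": [{"dx": 0.63,"dy": 0.775,"dz": 0,"ax": 0,"ay": 0,"az": 0,"gripper": 0.28},{"dx": 0.63,"dy": 0.775,"dz": 0,"ax": 0,"ay": 0,"az": 0,"gripper": 0.28},{"dx": 0.63,"dy": 0.775,"dz": 0,"ax": 0,"ay": 0,"az": 0,"gripper": 0.28},{"dx": 0.63,"dy": 0.775,"dz": 0,"ax": 0,"ay": 0,"az": 0,"gripper": 0.28},{"dx": 0.63,"dy": 0.775,"dz": 0,"ax": 0,"ay": 0,"az": 0,"gripper": 0.28},{"dx": 0.63,"dy": 0.775,"dz": 0,"ax": 0,"ay": 0,"az": 0,"gripper": 0.28},{"dx": 0.63,"dy": 0.775,"dz": 0,"ax": 0,"ay": 0,"az": 0,"gripper": 0.28},{"dx": 0.63,"dy": 0.775,"dz": 0,"ax": 0,"ay": 0,"az": 0,"gripper": 0.28},{"dx": 0.63,"dy": 0.775,"dz": 0,"ax": 0,"ay": 0,"az": 0,"gripper": 0.28},{"dx": 0.62,"dy": 0.775,"dz": 0,"ax": 0,"ay": 0,"az": 0,"gripper": 0.28}]}}

```text
clock: 22.42
eef_pos: [448.5, 361.6, 186.7]
eef_rot: [-3.141, -0.0, 2.962]
wrist_force: [1.0, -0.0, -1.0]
finger_gap: 67.7
finger_force: 0.0
```

Call:
{"fn": "jog_arm", "kwargs": {"commands": [{"dx": 0,"dy": 0,"dz": 0,"ax": 0,"ay": 0,"az": 0,"gripper": 0.28},{"dx": 0,"dy": 0,"dz": 0,"ax": 0,"ay": 0,"az": 0,"gripper": 0.28}]}}

```text
clock: 22.68
eef_pos: [449.5, 360.0, 186.6]
eef_rot: [-3.141, -0.0, 2.964]
wrist_force: [-0.3, -0.3, -0.5]
finger_gap: 67.2
finger_force: 0.0
```

```bash
python3 - <<'E'
from cell import manip,cams
from h import *
st=manip.read_state();print(st["eef_pos"],st["joints"],go(st,[449.8,361,50],170))
w=cams.camera("wrist");cv2.imwrite("pics/w2.png",w["image"][:,:,::-1])
t=cams.camera("top")
a=blob(t,(0,160,20),(16,255,255),(250,145,290,185));print(cv2.contourArea(a),plane(t,[cen(a)],65))
E
```

```text
[449.51152704 360.04404793 186.59320387] [ 6.11823636e-01  3.79738488e-01  1.47817468e+00 -1.95470036e-04
  1.28396112e+00 -7.81667884e-01] [-0.003, 0.026, 3.415, -0.002, -0.0, -0.016]
399.0 [[638.94378029   7.96377877  65.        ]]
```

View pics/w2.png

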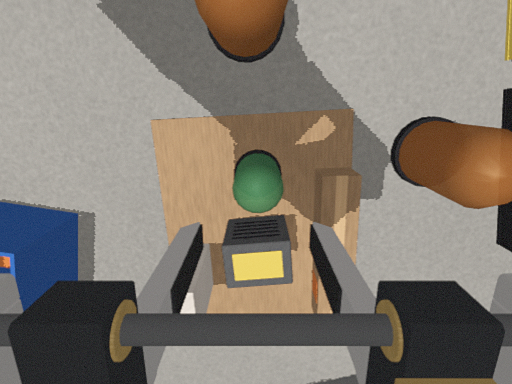

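The wrist view shows green at (258,182), centred between the fingers. The psu (258,250) and the carton edge (318,190) are both clear. I descend and grip.

Call:
{"fn": "jog_arm", "kwargs": {"commands": [{"dx": 0,"dy": 0.04,"dz": 0.6,"ax": 0,"ay": 0,"az": 0,"gripper": 0.28},{"dx": 0,"dy": 0,"dz": 0.7,"ax": 0,"ay": 0,"az": 0,"gripper": 0.28},{"dx": 0,"dy": 0,"dz": 0.5,"ax": 0,"ay": 0,"az": 0,"gripper": 0.28},{"dx": 0,"dy": 0,"dz": 0.5,"ax": 0,"ay": 0,"az": 0,"gripper": 0.28},{"dx": 0,"dy": 0,"dz": 0.5,"ax": 0,"ay": 0,"az": 0,"gripper": 0.28},{"dx": 0,"dy": 0,"dz": 0.5,"ax": 0,"ay": 0,"az": 0,"gripper": 0.28},{"dx": 0,"dy": 0,"dz": 0.1,"ax": 0,"ay": 0,"az": 0,"gripper": 0.28},{"dx": 0,"dy": 0,"dz": 0,"ax": 0,"ay": 0,"az": 0,"gripper": 0.28}]}}

```text
clock: 23.78
eef_pos: [450.0, 361.8, 51.0]
eef_rot: [3.141, 0.0, 2.965]
wrist_force: [-0.2, -0.5, -0.2]
finger_gap: 67.8
finger_force: 0.0
```

Call:
{"fn": "jog_arm", "kwargs": {"commands": [{"dx": 0,"dy": 0,"dz": 0,"ax": 0,"ay": 0,"az": 0,"gripper": 0.4},{"dx": 0,"dy": 0,"dz": 0,"ax": 0,"ay": 0,"az": 0,"gripper": 0.46},{"dx": 0,"dy": 0,"dz": 0,"ax": 0,"ay": 0,"az": 0,"gripper": 0.52},{"dx": 0,"dy": 0,"dz": 0,"ax": 0,"ay": 0,"az": 0,"gripper": 0.6},{"dx": 0,"dy": 0,"dz": 0,"ax": 0,"ay": 0,"az": 0,"gripper": 0.6},{"dx": 0,"dy": 0,"dz": 0,"ax": 0,"ay": 0,"az": 0,"gripper": 0.6}]}}

```text
clock: 24.52
eef_pos: [449.8, 362.2, 51.1]
eef_rot: [3.141, 0.001, 2.966]
wrist_force: [-0.5, -1.6, 6.1]
finger_gap: 49.2
finger_force: 7.0
```

Call:
{"fn": "jog_arm", "kwargs": {"commands": [{"dx": 0,"dy": 0,"dz": -0.1,"ax": 0,"ay": 0,"az": 0,"gripper": 0.6},{"dx": 0,"dy": 0,"dz": -0.3,"ax": 0,"ay": 0,"az": 0,"gripper": 0.6},{"dx": 0,"dy": 0,"dz": -0.5,"ax": 0,"ay": 0,"az": 0,"gripper": 0.6},{"dx": 0,"dy": 0,"dz": -0.6,"ax": 0,"ay": 0,"az": 0,"gripper": 0.6},{"dx": 0,"dy": 0,"dz": -0.6,"ax": 0,"ay": 0,"az": 0,"gripper": 0.6},{"dx": 0,"dy": 0,"dz": -0.6,"ax": 0,"ay": 0,"az": 0.3,"gripper": 0.6},{"dx": 0,"dy": 0,"dz": -0.5,"ax": 0,"ay": 0,"az": 0.3,"gripper": 0.6},{"dx": 0,"dy": 0,"dz": -0.3,"ax": 0,"ay": 0,"az": 0.34,"gripper": 0.6},{"dx": 0,"dy": 0,"dz": 0,"ax": 0,"ay": 0,"az": 0,"gripper": 0.6}]}}

```text
clock: 25.65
eef_pos: [449.8, 362.3, 191.9]
eef_rot: [3.14, 0.001, 2.803]
wrist_force: [-0.5, 0.1, -1.9]
finger_gap: 49.5
finger_force: 7.0
```

```bash
python3 - <<'E'
from cell import manip
from h import *
st=manip.read_state();print(st["eef_pos"],st["finger_gap"],st["finger_force"],go(st,[485.2,68,190],160.5))
E
```

```text
[449.77616466 362.30460642 191.92962519] 49.52291980693367 7.000177991576493 [-3.281, -6.645, 0.041, 0.009, 0.006, 0.009]
```

Call:
{"fn": "jog_arm", "kwargs": {"commands": [{"dx": -0.15,"dy": -0.3,"dz": 0,"ax": 0,"ay": 0,"az": 0,"gripper": 0.6},{"dx": -0.3,"dy": -0.6,"dz": 0,"ax": 0,"ay": 0,"az": 0,"gripper": 0.6},{"dx": -0.3,"dy": -0.6,"dz": 0,"ax": 0,"ay": 0,"az": 0,"gripper": 0.6},{"dx": -0.3,"dy": -0.6,"dz": 0,"ax": 0,"ay": 0,"az": 0,"gripper": 0.6},{"dx": -0.3,"dy": -0.6,"dz": 0,"ax": 0,"ay": 0,"az": 0,"gripper": 0.6},{"dx": -0.3,"dy": -0.6,"dz": 0,"ax": 0,"ay": 0,"az": 0,"gripper": 0.6},{"dx": -0.3,"dy": -0.6,"dz": 0,"ax": 0,"ay": 0,"az": 0,"gripper": 0.6},{"dx": -0.3,"dy": -0.6,"dz": 0,"ax": 0,"ay": 0,"az": 0,"gripper": 0.6},{"dx": -0.3,"dy": -0.6,"dz": 0,"ax": 0,"ay": 0,"az": 0,"gripper": 0.6}]}}

```text
clock: 26.78
eef_pos: [477.4, 134.2, 190.0]
eef_rot: [-3.141, -0.001, 2.803]
wrist_force: [0.6, -0.4, -0.9]
finger_gap: 49.1
finger_force: 7.0
```

Call:
{"fn": "jog_arm", "kwargs": {"commands": [{"dx": -0.3,"dy": -0.6,"dz": 0,"ax": 0,"ay": 0,"az": 0,"gripper": 0.6},{"dx": -0.3,"dy": -0.6,"dz": 0,"ax": 0,"ay": 0,"az": 0,"gripper": 0.6},{"dx": -0.13,"dy": -0.34,"dz": 0,"ax": 0,"ay": 0,"az": 0,"gripper": 0.6},{"dx": 0,"dy": 0,"dz": 0,"ax": 0,"ay": 0,"az": 0,"gripper": 0.6},{"dx": 0,"dy": 0,"dz": 0,"ax": 0,"ay": 0,"az": 0,"gripper": 0.6}]}}

```text
clock: 27.4
eef_pos: [484.7, 68.5, 190.6]
eef_rot: [3.142, -0.0, 2.803]
wrist_force: [0.7, -0.3, -1.4]
finger_gap: 49.6
finger_force: 7.0
```

```bash
python3 - <<'E'
from cell import manip,cams
from h import *
st=manip.read_state();print(st["eef_pos"],st["finger_gap"],go(st,[485.2,68,60.1],160.5))
s=cams.camera("scene")
cv2.imwrite("pics/s3.png",cv2.resize(s["image"][90:290,150:350],None,fx=2.9,fy=2.9,interpolation=2)[:,:,::-1])
E
```

```text
[484.74879752  68.46574047 190.5634172 ] 49.61765065969828 [-0.015, -0.007, 3.262, 0.0, -0.001, 0.009]
```

View pics/s3.png

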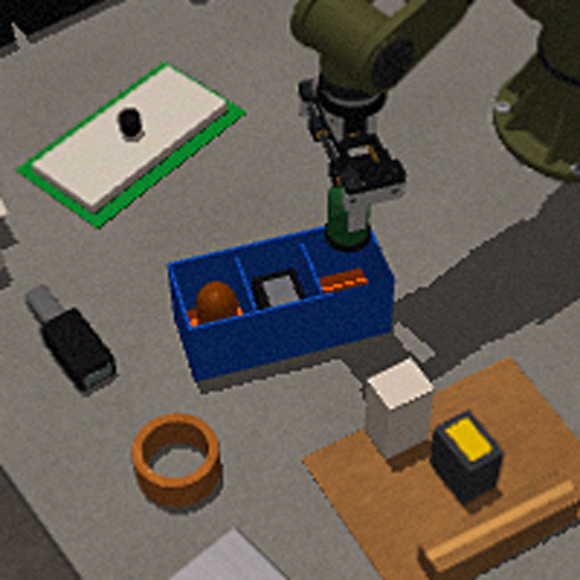

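The amber stands upright in the far compartment at (215,300), and the lid lies centred on the mat. Green hangs over the near compartment at (348,222). I lower it 129 mm, then go down in small steps.

Call:
{"fn": "jog_arm", "kwargs": {"commands": [{"dx": 0,"dy": 0,"dz": 0.3,"ax": 0,"ay": 0,"az": 0,"gripper": 0.6},{"dx": 0,"dy": 0,"dz": 0.4,"ax": 0,"ay": 0,"az": 0,"gripper": 0.6},{"dx": 0,"dy": 0,"dz": 0.4,"ax": 0,"ay": 0,"az": 0,"gripper": 0.6},{"dx": 0,"dy": 0,"dz": 0.4,"ax": 0,"ay": 0,"az": 0,"gripper": 0.6},{"dx": 0,"dy": 0,"dz": 0.4,"ax": 0,"ay": 0,"az": 0,"gripper": 0.6},{"dx": 0,"dy": 0,"dz": 0.4,"ax": 0,"ay": 0,"az": 0,"gripper": 0.6},{"dx": 0,"dy": 0,"dz": 0.4,"ax": 0,"ay": 0,"az": 0,"gripper": 0.6},{"dx": 0,"dy": 0,"dz": 0.3,"ax": 0,"ay": 0,"az": 0,"gripper": 0.6},{"dx": 0,"dy": 0,"dz": 0.15,"ax": 0,"ay": 0,"az": 0,"gripper": 0.6},{"dx": 0,"dy": 0,"dz": 0,"ax": 0,"ay": 0,"az": 0,"gripper": 0.6}]}}

```text
clock: 28.7
eef_pos: [484.9, 68.0, 64.5]
eef_rot: [-3.141, -0.0, 2.802]
wrist_force: [-0.4, 0.1, -1.2]
finger_gap: 49.1
finger_force: 7.0
```

Call:
{"fn": "jog_arm", "kwargs": {"commands": [{"dx": 0,"dy": 0,"dz": 0.03,"ax": 0,"ay": 0,"az": 0,"gripper": 0.6},{"dx": 0,"dy": 0,"dz": 0.03,"ax": 0,"ay": 0,"az": 0,"gripper": 0.6},{"dx": 0,"dy": 0,"dz": 0,"ax": 0,"ay": 0,"az": 0,"gripper": 0.6}]}}

```text
clock: 29.08
eef_pos: [485.0, 68.0, 62.4]
eef_rot: [3.142, 0.0, 2.802]
wrist_force: [0.3, -0.2, -2.5]
finger_gap: 49.1
finger_force: 7.0
```

Call:
{"fn": "jog_arm", "kwargs": {"commands": [{"dx": 0,"dy": 0,"dz": 0.03,"ax": 0,"ay": 0,"az": 0,"gripper": 0.6},{"dx": 0,"dy": 0,"dz": 0.01,"ax": 0,"ay": 0,"az": 0,"gripper": 0.6},{"dx": 0,"dy": 0,"dz": 0,"ax": 0,"ay": 0,"az": 0,"gripper": 0.6}]}}

```text
clock: 29.45
eef_pos: [484.9, 68.0, 60.6]
eef_rot: [3.142, -0.0, 2.802]
wrist_force: [0.1, 0.3, -1.6]
finger_gap: 49.5
finger_force: 7.0
```

Call:
{"fn": "jog_arm", "kwargs": {"commands": [{"dx": 0,"dy": 0,"dz": 0.02,"ax": 0,"ay": 0,"az": 0,"gripper": 0.6},{"dx": 0,"dy": 0,"dz": 0,"ax": 0,"ay": 0,"az": 0,"gripper": 0.6}]}}

```text
clock: 29.7
eef_pos: [485.0, 68.0, 60.1]
eef_rot: [3.141, 0.0, 2.802]
wrist_force: [-1.0, -0.6, 3.7]
finger_gap: 49.3
finger_force: 7.0
```

Contact. I release and retreat upward.

Call:
{"fn": "jog_arm", "kwargs": {"commands": [{"dx": 0,"dy": 0,"dz": 0,"ax": 0,"ay": 0,"az": 0,"gripper": 0.35},{"dx": 0,"dy": 0,"dz": 0,"ax": 0,"ay": 0,"az": 0,"gripper": 0.35},{"dx": 0,"dy": 0,"dz": 0,"ax": 0,"ay": 0,"az": 0,"gripper": 0.35},{"dx": 0,"dy": 0,"dz": -0.3,"ax": 0,"ay": 0,"az": 0,"gripper": 0.35},{"dx": 0,"dy": 0,"dz": -0.6,"ax": 0,"ay": 0,"az": 0,"gripper": 0.35},{"dx": 0,"dy": 0,"dz": -0.8,"ax": 0,"ay": 0,"az": 0,"gripper": 0.35},{"dx": 0,"dy": 0,"dz": -0.8,"ax": 0,"ay": 0,"az": 0,"gripper": 0.35},{"dx": 0,"dy": 0,"dz": -0.8,"ax": 0,"ay": 0,"az": 0,"gripper": 0.35},{"dx": 0,"dy": 0,"dz": -0.8,"ax": 0,"ay": 0,"az": 0,"gripper": 0.35},{"dx": 0,"dy": 0,"dz": 0,"ax": 0,"ay": 0,"az": 0,"gripper": 0.35}]}}

```text
clock: 30.95
eef_pos: [485.7, 68.0, 226.7]
eef_rot: [3.14, 0.004, 2.802]
wrist_force: [-0.1, 0.2, -0.0]
finger_gap: 61.4
finger_force: 0.0
```

```bash
python3 - <<'E'
from cell import cams
from h import *
s=cams.camera("scene");t=cams.camera("top")
a=cv2.resize(s["image"][100:260,160:360],None,fx=1.9,fy=1.9,interpolation=2);b=cv2.resize(t["image"][130:290,210:430],None,fx=1.9,fy=1.9,interpolation=2)
cv2.imwrite("pics/f.png",np.hstack([a,b])[:,:,::-1])
E
```

```text
(no output)
```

View pics/f.png

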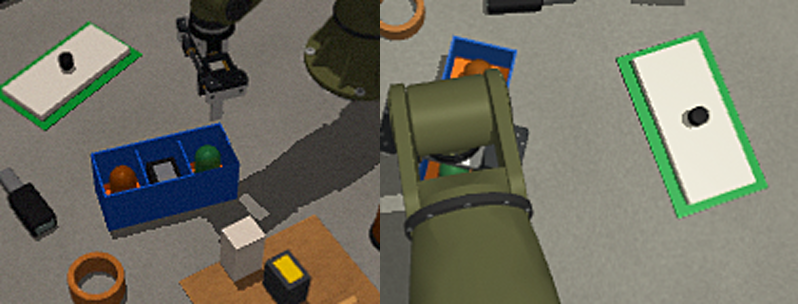

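The amber (122,178) and green (207,157) both stand upright in the orange-pad compartments. The lid is centred on the mat, the gripper is clear, and the other goods in view have not moved.

```bash
python3 -c "
from cell import job
print(job.sign_off())"
```

```text
the job is handed in; nothing more can be done
None
```

The job is handed in at about 31 s of the 67 s allowed (no verdict was returned): the final pictures show the lid flat on the green mat and the amber and green glasses upright, one in each orange-pad compartment.

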